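# Unlock the red no-go gauge, draw it out and hold it leaned over the inspection mat

### The job

Twist the cap on the canister that holds the red-handled gauge counterclockwise until it comes to its stop, so that the gauge is unlocked, and draw the gauge up out of the canister, leaving that cap open. Carry it over the middle of the round blue inspection mat and finish still holding it there in the gripper, steady, with both its ends at least 10 cm above the bench and leaned over from upright to anywhere between 45 degrees and level. Leave the green gauge, its cap and everything else on the bench as they are.

Things in the scene. Friction and masses are not known exactly. Their poses are not given: they have to be found in the camera images.
- canister_red: Yellow round canister bolted to the bench, upright, holding the red-handled gauge; body 50 mm in diameter and 72 mm tall on a flange 84 mm in diameter and 6 mm thick. Origin: centre of its underside, on the bench; z up. Inside is a guide 40 mm (canister x) by 11 mm (canister y) that keeps the gauge's blade from turning; its floor is 8 mm above the bench.
- cap_red (a joint): Black knurled captive cap of canister_red, 56 mm in diameter, 22 mm tall (72 to 94 mm above the bench), on the canister's axis; it turns but never comes off. Value in rad, growing counterclockwise seen from above: 0 = locked, 1.57 = stop, gauge free; starts at 0.1 to 0.5. Turns stiffly (0.06 N m) and stays where left. Its 44 x 14 mm slot passes the blade only within about 0.2 rad of the stop.
- cap_red_top (a point): Centre of the top face of canister_red's cap, 94 mm above the bench. The gauge's handle stands up here through the cap, so grip the cap by its rim from above, with the handle between the fingers.
- gauge_red: Red-handled flat plug gauge, 118 mm long, about 0.16 kg, standing blade down in canister_red. Origin: centre of the blade's lower end; z along its length to the handle. Steel blade 34 (x) by 6 (y) by 76 mm, a neck 10 mm in diameter, then a round red handle 20 mm in diameter from 89 to 118 mm, all that stands out of the cap (97 to 126 mm above the bench).
- gauge_red_tip (a point): Centre of the blade's free end (the origin of gauge_red).
- gauge_red_mid (a point): Middle of the red gauge's length, on its axis, 59 mm from either end.
- gauge_red_top (a point): Centre of the end face of the red handle.
- canister_green: A second canister with cap just like canister_red, holding the green-handled gauge; the two may stand either way round. Origin as for canister_red. Not to be used.
- cap_green_rim (a point): Yellow mark on the top of the other canister's cap, 25 mm from the cap's axis; leave that cap as it is.
- gauge_green: Green-handled gauge, otherwise just like the red one, standing locked in canister_green; leave it.
- mat: Round blue inspection mat with a black edge, 180 mm in diameter, 3.6 mm thick, fixed on the bench. Origin: centre of its underside.
- box: Loose open-topped square sheet-metal junction box, 100 x 100 x 54 mm. Origin: centre of its underside. Bystander.
- connector_a: Loose steel conduit connector standing upright, 34 mm in diameter, 55 mm tall. Origin: centre of its underside. Bystander.
- connector_b: A second steel conduit connector like connector_a. Bystander.
- cover: Loose flat metal box cover, 100 x 100 x 9 mm. Origin: centre of its underside. Bystander.
- wrench: Loose wrench lying on the bench. Bystander.
- screwdriver: Loose screwdriver lying on the bench. Bystander.
Not all that is in view belongs to the job. Leave any purple look-alike of the canister_red alone.

How it is judged:
By the outcome, as a careful person would: the job done as asked, in the order asked, and still so for the second after the job is handed in, while the arm keeps its last pose, push and grip.
It also fails if it takes over 38 s, if anything falls off the work surface, if the arm or the gripper's body presses on something with over 40 N, if the wrist force passes 120 N, or if a joint passes its speed limit or range.

### The arm

A 6-joint arm with a two-finger parallel gripper is mounted at the origin on the work surface. World frame = base frame: x ahead of the robot, y to its left, z up, the work surface at z = 0. Lengths are in m, angles in rad, forces in N, time in s.
With the tool pointing down it reaches from about 0.35 to 0.925 m from the base axis. Payload 6.4 kg.
Tool frame: the origin (TCP) lies midway between the tips of the shut fingers; the grasp point (between the pads) lies 19 mm behind it; z points along the fingers, y is the direction in which the jaws open and shut (so a half turn about z gives the same grasp; the last joint's range is limited). The gripper opens to 94 mm and grips with 3 to 60 N. Pads are 16 mm wide; open, the fingers measure 119 mm over their backs; the gripper's body (75 mm by 177 mm) begins 78 mm behind the grasp point.
Start: joints at [0.939, 0.245, 1.558, -0, 1.339, -0.174], TCP at [0.287, 0.583, 0.205] pointing down, gripper open.
Joint ranges: [-3.13, 3.13], [-1.02, 2.26], [0.13, 2.54], [-0.95, 4.09], [0.21, 2.88], [-2.74, 2.74]. Speed limits (rad/s): [2.57, 2.57, 3.14, 3.14, 3.14, 3.14].

### API

Orientations are given as a unit quaternion [x, y, z, w].
In Python, from plant import ctrl gives the robot as it stands. The module is installed in compiled form; this text tells all that it offers.
- The arm moves only by the shell command python3 -m handwheel 'ROWS' [FORCE]. ROWS is a JSON object of lists of equal length, an entry for each row: "grip": the finger opening in m, from 0 to 0.094; "travel": the shift along the world's x, y, z in m, a list of three; "roll": the turn about the world's z in rad. In form: {"grip": [grip, ...], "travel": [[dx, dy, dz], ...], "roll": [roll, ...]}. A call has 1 to 5 rows; each row is the pose to reach, as a shift and turn from the pose measured when the call began; what a row does not reach only later rows make up. A row lasts 1/12 s, in which the tool goes at most 41.7 mm and 7.16 degrees, less where a joint would pass 70% of its speed; a pose out of reach is approached as far as the arm can. A call with a gripper value outside its range is refused whole. The fingers move at their own pace and stop on an object; FORCE is the grip in N (left out, the last holds). Time passes only in rows, so rows that repeat a pose let the fingers close. It gives the time, the measured TCP pose, the force and the opening at its end, in the units of the state.
- ctrl.get_state(): the state, without advancing time (a new reading comes with each control period).
- ctrl.camera(name): name is "side" or "top"; returns a dict with "frame" (480x640x3 uint8, red, green, blue), "range_z" (480x640 float32, m along the optical axis (not along the pixel's ray), 0 where there is no reading), "mtx" (3x3 intrinsics, pixels), "R" (3x3) and "t" (3): a world point X has camera coordinates R X + t. Camera axes: x right, y down, z forward; pixel columns grow to the right and rows downward; lengths in m; the calibration is good to about 2 mm. A picture is of the moment at which its call begins.
- ctrl.hand_in(): hands the job in, once; it reports no verdict.
The state is a dict: "time": time; "joint_pos": joint angles; "joint_vel": joint speeds; "effort": joint torques, N m; "ee_pos": TCP position; "orientation": TCP orientation; "contact_force": force on the tool from outside, world axes, zero at the start; "moment": the same for the moment, N m; "opening": opening from 0.0 (shut) to 1.0 (fully open).
Only numpy, scipy, OpenCV 4.12 (cv2) and the standard library are available. Lean on these libraries where they do the work, as an engineer would, in place of code of your own. Each camera call takes 0.05 s, during which the arm holds its last target. There are 200 camera calls.

## Working session

There is one attempt and no reset: what is moved stays moved. The work goes in short steps, Python scripts to look and compute and a shell command to move; the robot and the scene stay as the last step left them, time stands still between calls to the robot, and variables do not carry over. Pictures are saved under pics/ and viewed, about 8 in all and at most 12, crops included, and the job is handed in when it is done.

```bash
mkdir -p pics
cat > h.py <<'E'
import numpy as np,cv2
from plant import ctrl
def snap(n):
    c=ctrl.camera(n); return c
def save(c,f,box=None,s=1):
    im=c["frame"][:,:,::-1]
    if box: im=im[box[1]:box[3],box[0]:box[2]]
    cv2.imwrite(f,cv2.resize(im,None,fx=s,fy=s,interpolation=cv2.INTER_CUBIC))
def ray(c,u,v,z):  # pixel ray meets plane z
    d=c["R"].T@np.linalg.solve(c["mtx"],[u,v,1.]);o=-c["R"].T@c["t"]
    return o+d*(z-o[2])/d[2]
def pt(c,u,v):
    r=c["range_z"][v,u]; return c["R"].T@(np.linalg.solve(c["mtx"],[u,v,1.])*r-c["t"])
E
python3 - <<'E'
from h import *
import pickle
for n in("top","side"):
    c=snap(n);save(c,f"pics/{n}0.png");pickle.dump(c,open(n+"0.pkl","wb"))
    print(n,-c["R"].T@c["t"],c["R"][2])
print(ctrl.get_state())
E
```

```text
top [0.43689324 0.01269254 1.35780848] [ 0.12238254 -0.01867213 -0.99230734]
side [0.36596922 0.83166482 1.02550813] [ 0.15638612 -0.67249175 -0.72339354]
{'time': 0.1, 'joint_pos': array([ 9.38891235e-01,  2.45722286e-01,  1.55888285e+00,  3.40317540e-05,
        1.33867511e+00, -1.74126478e-01]), 'joint_vel': array([-0.00024782, -0.00125591, -0.00312435, -0.00074553, -0.00021345,
       -0.00039797]), 'effort': array([-6.41868792e-04, -4.16907907e+01, -3.15529025e+01,  6.86529418e-02,
        3.08856298e-02, -5.33269804e-05]), 'ee_pos': array([0.28695537, 0.58263838, 0.20447456]), 'orientation': array([ 2.26899684e-01,  9.73917769e-01, -7.69700783e-04, -3.46162143e-04]), 'contact_force': array([ 0.21095998, -0.12652999, -0.08578846]), 'moment': array([-0.04351568,  0.00550052, -0.00737164]), 'opening': 0.9986437564499376}
```

View pics/top0.png

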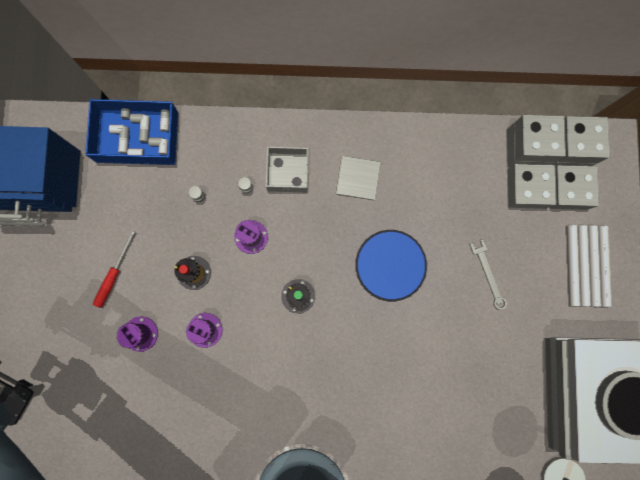

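View pics/side0.png

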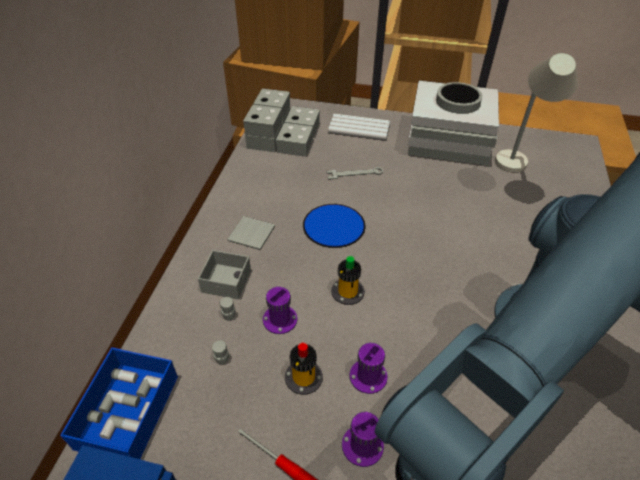

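Candidates: the red-handled canister is at top (188,271), the green one at (298,295). The purple look-alikes are at (251,236), (137,333) and (204,330), and a red screwdriver handle is at (105,290). I choose (188,271), which is (303,365) in the side view. The mat is at (391,265).

Run:
```python
from h import *
import pickle
T=pickle.load(open("top0.pkl","rb"));S=pickle.load(open("side0.pkl","rb"))
a=cv2.resize(T["frame"][235:305,150:230,::-1],None,fx=5,fy=5,interpolation=cv2.INTER_CUBIC)
b=cv2.resize(S["frame"][330:400,265:345,::-1],None,fx=5,fy=5,interpolation=cv2.INTER_CUBIC)
cv2.imwrite("pics/crop0.png",np.hstack([a,b]))
def cen(c,chan,box,zlo,zhi):
    f=c["frame"].astype(int);o=[f[...,i] for i in range(3) if i!=chan]
    m=(f[...,chan]>90)&(f[...,chan]>1.8*np.maximum(*o));k=np.zeros_like(m);k[box[1]:box[3],box[0]:box[2]]=1
    vs,us=np.nonzero(m&k);P=np.array([pt(c,u,v) for u,v in zip(us,vs)])
    s=(P[:,2]>zlo)&(P[:,2]<zhi)
    return us[s].mean(),vs[s].mean(),P[s].mean(0),s.sum(),np.percentile(P[:,2],[5,50,95])
for n,c,ch,box in(("redT",T,0,(170,255,210,290)),("grT",T,1,(285,280,312,310)),("redS",S,0,(290,335,320,362)),("grS",S,1,(340,250,362,275)),("matT",T,2,(340,220,440,310)),("matS",S,2,(295,195,375,255))):
    try: 
        r=cen(c,ch,box,-1,1) if "mat" in n else cen(c,ch,box,0.118,0.135)
        print(n,r, ray(c,r[0],r[1],0.0036 if "mat" in n else .126))
    except Exception as e: print(n,e)
```

```text
redT (np.float64(183.0), np.float64(268.9384615384615), array([0.51699791, 0.27910239, 0.12593427]), np.int64(65), array([0.11941577, 0.12648031, 0.13009529])) [0.5169929  0.27909529 0.126     ]
grT too many indices for array: array is 1-dimensional, but 2 were indexed
redS (np.float64(302.38961038961037), np.float64(346.8961038961039), array([0.51801942, 0.28039631, 0.12635533]), np.int64(77), array([0.10722609, 0.12611057, 0.12931208])) [0.51807731 0.28019385 0.126     ]
grS (np.float64(349.8536585365854), np.float64(258.8292682926829), array([0.46686816, 0.02183175, 0.1267693 ]), np.int64(41), array([0.12304194, 0.12687038, 0.12924638])) [0.46695004 0.02115254 0.126     ]
matT too many indices for array: array is 1-dimensional, but 2 were indexed
matS (np.float64(333.67131782945734), np.float64(224.9405684754522), array([ 0.5487383 , -0.20658394,  0.00479881]), np.int64(1935), array([0.0011836 , 0.00476932, 0.00846288])) [ 0.5487536  -0.20698169  0.0036    ]
```

View pics/crop0.png

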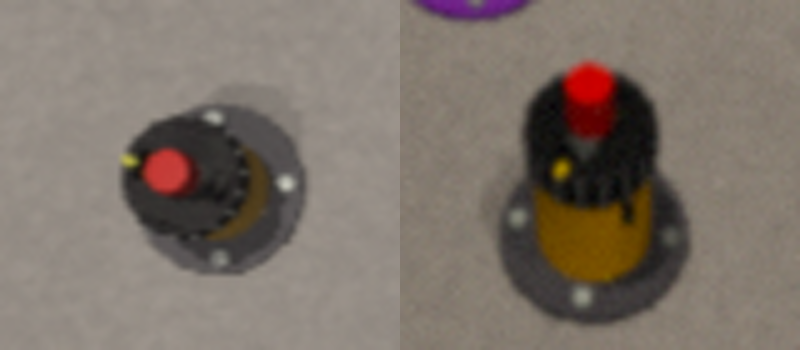

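The crop confirms the choice: yellow canister, black cap, red handle, with the cap's yellow mark at about (176,267) in the top view. The two cameras agree on the axis at (0.5175, 0.280) and a top height of 0.126, as expected. The mat centre is at (0.549, -0.207).

```bash
python3 -m handwheel '{"grip":[0.094,0.094,0.094,0.094,0.094],"travel":[[0.024,-0.031,0],[0.048,-0.062,0],[0.072,-0.093,0],[0.096,-0.124,0],[0.120,-0.155,0]],"roll":[-0.12,-0.24,-0.36,-0.48,-0.6]}' 20
python3 -m handwheel '{"grip":[0.094,0.094,0.094,0.094,0.094],"travel":[[0.024,-0.031,0],[0.048,-0.062,0],[0.072,-0.093,0],[0.096,-0.124,0],[0.110,-0.148,0]],"roll":[0,0,0,0,0]}'
python3 - <<'E'
from h import *
s=ctrl.get_state();print(s["ee_pos"],s["joint_pos"],s["orientation"],[0.5175,.2797,.066]-s["ee_pos"])
E
```

```text
time: 0.52
ee_pos: [0.4074, 0.426, 0.204]
orientation: [0.507, 0.862, -0.001, -0.001]
contact_force: [0.3, 0.5, -1.4]
opening: 0.999
time: 0.93
ee_pos: [0.519, 0.2754, 0.2037]
orientation: [0.508, 0.862, -0.001, -0.001]
contact_force: [0.1, 0.0, -0.5]
opening: 1.002
[0.51897443 0.27537122 0.20367132] [ 2.95396973e-01  1.04026948e-01  1.72137369e+00 -8.83837797e-04
  1.31876402e+00 -2.10213971e-01] [ 5.07672750e-01  8.61548920e-01 -1.23658998e-03 -5.54679248e-04] [-0.00147443  0.00432878 -0.13767132]
```

```bash
python3 -m handwheel '{"grip":[0.094,0.094,0.094,0.094,0.094],"travel":[[-0.0015,0.0043,0],[-0.0015,0.0043,-0.03],[-0.0015,0.0043,-0.06],[-0.0015,0.0043,-0.10],[-0.0015,0.0043,-0.137]],"roll":[-0.1,-0.2,-0.3,-0.3,-0.3]}'
python3 -m handwheel '{"grip":[0.094,0.094],"travel":[[0,0,0],[0,0,0]],"roll":[0,0]}'
python3 - <<'E'
from h import *
s=ctrl.get_state();print(s["ee_pos"],s["joint_pos"],s["contact_force"])
a=cv2.resize(snap("top")["frame"][235:305,150:230,::-1],None,fx=5,fy=5,interpolation=cv2.INTER_CUBIC)
b=cv2.resize(snap("side")["frame"][320:390,265:345,::-1],None,fx=5,fy=5,interpolation=cv2.INTER_CUBIC)
cv2.imwrite("pics/crop1.png",np.hstack([a,b]))
E
```

```text
time: 1.35
ee_pos: [0.5174, 0.2795, 0.0652]
orientation: [0.631, 0.776, -0.001, -0.001]
contact_force: [-0.2, -0.6, -1.2]
opening: 0.998
time: 1.52
ee_pos: [0.5154, 0.2788, 0.063]
orientation: [0.631, 0.776, -0.003, -0.002]
contact_force: [0.6, -0.6, 0.7]
opening: 0.997
[0.51536095 0.27880299 0.06299593] [ 3.02531602e-01  2.71735528e-01  1.80781736e+00 -1.73613541e-05
  1.06979044e+00  9.72696452e-02] [ 0.6390596  -0.6413042   0.70444248]
```

View pics/crop1.png

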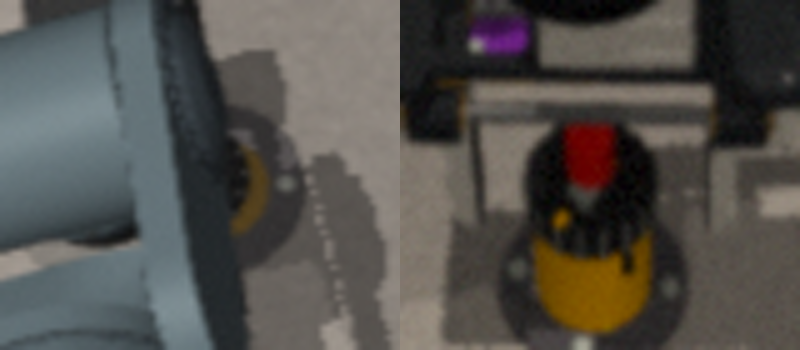

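The side crop shows the cap and handle centred between the two fingers. I'll close on the cap next.

```bash
python3 -m handwheel '{"grip":[0.07,0.05,0.05,0.05,0.05],"travel":[[0.002,0.001,0.004],[0.002,0.001,0.004],[0.002,0.001,0.004],[0.002,0.001,0.004],[0.002,0.001,0.004]],"roll":[0,0,0,0,0]}' 30
python3 -m handwheel '{"grip":[0.05,0.05,0.05],"travel":[[0,0,0],[0,0,0],[0,0,0]],"roll":[0,0,0]}'
python3 - <<'E'
from h import *
s=ctrl.get_state();print(s["ee_pos"],s["opening"]*.094,s["contact_force"],s["moment"])
E
```

```text
time: 2.03
ee_pos: [0.5211, 0.2811, 0.0721]
orientation: [0.631, 0.776, 0.001, 0.001]
contact_force: [-0.1, -0.2, 0.4]
opening: 0.682
time: 2.28
ee_pos: [0.5187, 0.2806, 0.0717]
orientation: [0.631, 0.776, -0.002, -0.001]
contact_force: [-7.0, -2.8, 6.1]
opening: 0.59
[0.51865872 0.28059461 0.07169419] 0.05549870070982206 [-6.96374911 -2.83718199  6.13739744] [-0.46145475  1.48378595 -0.11471831]
```

```bash
python3 -m handwheel '{"grip":[0.05,0.05,0.05,0.05,0.05],"travel":[[0,0,-0.002],[-0.001,0,-0.003],[-0.001,0,-0.003],[-0.001,0,-0.003],[-0.001,0,-0.003]],"roll":[0.1,0.2,0.3,0.4,0.5]}' 
python3 -m handwheel '{"grip":[0.05,0.05,0.05,0.05,0.05],"travel":[[0,0,0],[0,0,0],[0,0,0],[0,0,0],[0,0,0]],"roll":[0.1,0.2,0.3,0.4,0.4]}'
python3 - <<'E'
from h import *
s=ctrl.get_state();q=s["orientation"];print(s["ee_pos"],s["opening"]*.094,s["contact_force"],s["moment"],s["joint_pos"])
print("yaw",2*np.arctan2(q[1],q[0]))
E
```

```text
time: 2.7
ee_pos: [0.5182, 0.2804, 0.0716]
orientation: [0.417, 0.909, -0.003, -0.001]
contact_force: [-6.5, -4.7, 16.3]
opening: 0.592
time: 3.12
ee_pos: [0.5179, 0.28, 0.0717]
orientation: [0.227, 0.974, -0.003, -0.0]
contact_force: [-2.2, -2.4, 2.4]
opening: 0.592
[0.51793291 0.27998392 0.07171786] 0.05565311549438037 [-2.21757382 -2.4226289   2.39954864] [-0.3549984   0.34098706  0.09155168] [ 0.30568826  0.26323048  1.79967137 -0.00593507  1.08254644 -0.80408817]
yaw 2.683366893386978
```

```bash
cat > st.py <<'E'
from h import *
s=ctrl.get_state();q=s["orientation"];np.set_printoptions(precision=4,suppress=True)
print("yaw",2*np.arctan2(q[1],q[0]),"Mz",s["moment"][2],"q6",s["joint_pos"][5],"f",s["contact_force"],"open",s["opening"]*.094,s["ee_pos"],s["time"])
E
python3 -m handwheel '{"grip":[0.05,0.05],"travel":[[0,0,0],[0,0,0]],"roll":[0.1,0.1]}' >/dev/null; python3 st.py
python3 -m handwheel '{"grip":[0.05,0.05],"travel":[[0,0,0],[0,0,0]],"roll":[0.1,0.1]}' >/dev/null; python3 st.py
python3 -m handwheel '{"grip":[0.05,0.05],"travel":[[0,0,0],[0,0,0]],"roll":[0.1,0.1]}' >/dev/null; python3 st.py
python3 -m handwheel '{"grip":[0.05,0.05],"travel":[[0,0,0],[0,0,0]],"roll":[0.1,0.1]}' >/dev/null; python3 st.py
```

```text
yaw 2.782842019156665 Mz 0.06510096176601025 q6 -0.9031599990875062 f [ 0.8412 -1.428   0.8051] open 0.05545635748331446 [0.5179 0.2799 0.0717] 3.2833
yaw 2.880909950710024 Mz 0.05099388450996927 q6 -1.0008939416784652 f [-0.3362 -1.2937  1.2302] open 0.05572748275772362 [0.5178 0.2798 0.0717] 3.45
yaw 2.9763175410831884 Mz -0.37711797136785624 q6 -1.096548549540201 f [-2.3646 -0.859   1.984 ] open 0.05594297150017286 [0.5175 0.2797 0.0717] 3.6167
yaw 3.0717865611143003 Mz -0.3938336122947753 q6 -1.1920094039123783 f [-1.962  -0.7288  2.2324] open 0.056251493016498906 [0.5171 0.2797 0.0715] 3.7833
```

Mz jumped from 0.05 to 0.38 N m near yaw 2.95, about 1.17 rad in. That is the stop, with the pads slipping after it. Release, rise and look.

```bash
python3 -m handwheel '{"grip":[0.07,0.094,0.094,0.094,0.094],"travel":[[0,0,0],[0,0,0],[0,0,0.02],[0,0,0.05],[0,0,0.08]],"roll":[0,0,0,0,0]}' 
python3 -m handwheel '{"grip":[0.094,0.094],"travel":[[0,0,0.02],[0,0,0.02]],"roll":[0,0]}' 
python3 st.py
python3 - <<'E'
from h import *
save(snap("side"),"pics/side2.png",(265,320,345,390),8)
E
```

```text
time: 4.2
ee_pos: [0.5163, 0.2795, 0.1513]
orientation: [0.036, 0.999, -0.004, -0.002]
contact_force: [-0.3, -0.1, 0.9]
opening: 0.917
time: 4.37
ee_pos: [0.5195, 0.2807, 0.1769]
orientation: [0.037, 0.999, -0.002, 0.003]
contact_force: [0.5, 0.0, 0.9]
opening: 1.0
yaw 3.067636819380427 Mz 0.006455282933929115 q6 -1.188532736921768 f [0.4951 0.0139 0.8795] open 0.09404554293919783 [0.5195 0.2807 0.1769] 4.3667
```

View pics/side2.png

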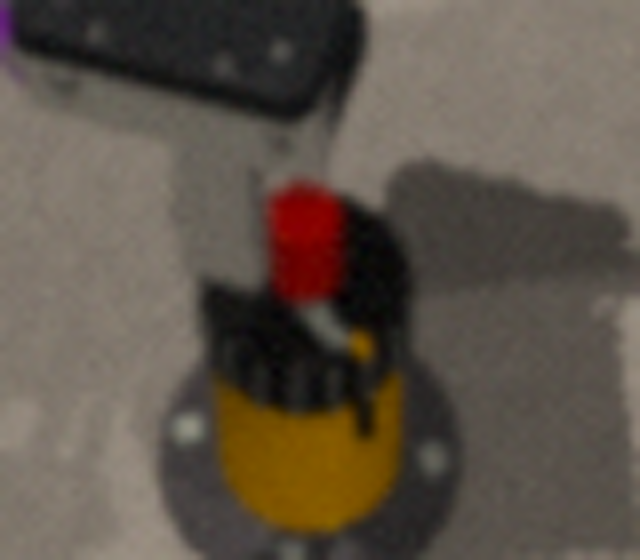

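The cap's mark, at side pixel (310,363), now stands over the black line on the body. The slot and blade run towards it.

Run:
```python
from h import *
import pickle
S=pickle.load(open("side0.pkl","rb"))
A=np.array([.5175,.2798])
for uv in((310.,363.2),(297.2,363.6)):
    m=ray(S,*uv,.094)[:2]-A;print(m,np.linalg.norm(m),np.arctan2(m[1],m[0]))
q=ctrl.get_state()["orientation"];y=2*np.arctan2(q[1],q[0]);print("jaw y angle",y-np.pi/2,ctrl.get_state()["joint_pos"])
```

```text
[-0.01855038  0.01501619] 0.023866347469624724 2.4610971380358384
[0.00681375 0.02180875] 0.02284839037781492 1.267973573864455
jaw y angle 1.4972206074499996 [ 0.30633139  0.13502342  1.74369007 -0.00629229  1.26291577 -1.18898229]
```

```bash
python3 -m handwheel '{"grip":[0.094,0.094,0.094,0.08,0.06],"travel":[[-0.002,-0.001,0],[-0.002,-0.001,0],[-0.002,-0.001,0],[-0.002,-0.001,0],[-0.002,-0.001,0]],"roll":[0.12,0.24,0.36,0.48,0.6]}' >/dev/null
python3 -m handwheel '{"grip":[0.06,0.06,0.06,0.06,0.06],"travel":[[0,0,0],[0,0,-0.02],[0,0,-0.04],[0,0,-0.06],[0,0,-0.07]],"roll":[0.12,0.24,0.36,0.36,0.36]}' >/dev/null
python3 -m handwheel '{"grip":[0.06,0.06],"travel":[[0,0,0],[0,0,0]],"roll":[0,0]}' >/dev/null
python3 st.py
```

```text
yaw 4.030413903104947 Mz -0.005718968597553634 q6 -2.1522353149578914 f [-0.5134 -0.0503  0.0243] open 0.0597912129957811 [0.5117 0.2778 0.0955] 5.4167
```

```bash
python3 -m handwheel '{"grip":[0.06,0.06,0.06],"travel":[[0.005,0.002,0.003],[0.005,0.002,0.003],[0.005,0.002,0.003]],"roll":[0,0,0]}' >/dev/null
python3 st.py
python3 -m handwheel '{"grip":[0.03,0.01,0.01,0.01,0.01],"travel":[[0,0,0],[0,0,0],[0,0,0],[0,0,0],[0,0,0]],"roll":[0,0,0,0,0]}' 40 >/dev/null
python3 st.py
```

```text
yaw 4.030151858146611 Mz 0.015763130539052594 q6 -2.151285144890258 f [-0.1177  0.2549  0.2871] open 0.06000304562759389 [0.5175 0.2801 0.0993] 5.6667
yaw 4.03008008633377 Mz 0.019288701397401048 q6 -2.1512221899164965 f [ 0.8192 -1.0722  0.2626] open 0.029996929771866652 [0.5174 0.2801 0.0993] 6.0833
```

```bash
python3 -m handwheel '{"grip":[0.01,0.01,0.01,0.01],"travel":[[0,0,0],[0,0,0],[0,0,0],[0,0,0]],"roll":[0,0,0,0]}' 40 >/dev/null
python3 st.py
python3 -m handwheel '{"grip":[0.01,0.01,0.01,0.01,0.01],"travel":[[0,0,0.01],[0,0,0.02],[0,0,0.03],[0,0,0.035],[0,0,0.04]],"roll":[0,0,0,0,0]}'>/dev/null
python3 st.py
```

```text
yaw 4.030003968695679 Mz -0.08897140232637073 q6 -2.151194588156477 f [-0.5784 -0.2527 -0.0434] open 0.019447528991115934 [0.5174 0.2801 0.0993] 6.4167
yaw 4.030127966119137 Mz -0.05484993103583019 q6 -2.1516055440761064 f [-0.6553  0.7547 -1.562 ] open 0.01917830117658556 [0.5179 0.2803 0.1408] 6.8333
```

The opening is 19.4 mm on the 20 mm handle and the force change of about 1.6 N matches the gauge's weight, so it is drawing freely. I'll lift it clear, then go to bare bench on the robot side of the mat. The moves can only turn about z, so I'll lean the gauge by pivoting it in the grip against the bench.

```bash
python3 -m handwheel '{"grip":[0.01,0.01,0.01,0.01,0.01],"travel":[[0,0,0.02],[0,0,0.05],[0,0,0.08],[0,0,0.11],[0,0,0.14]],"roll":[0,0,0,0,0]}'>/dev/null
python3 st.py
python3 - <<'E'
from h import *
save(snap("side"),"pics/side3.png")
E
```

```text
yaw 4.030121870383903 Mz -0.045773991932720436 q6 -2.1529036812443207 f [-0.4214  0.8946 -1.1742] open 0.01903327161791263 [0.5175 0.2802 0.2825] 7.25
```

View pics/side3.png

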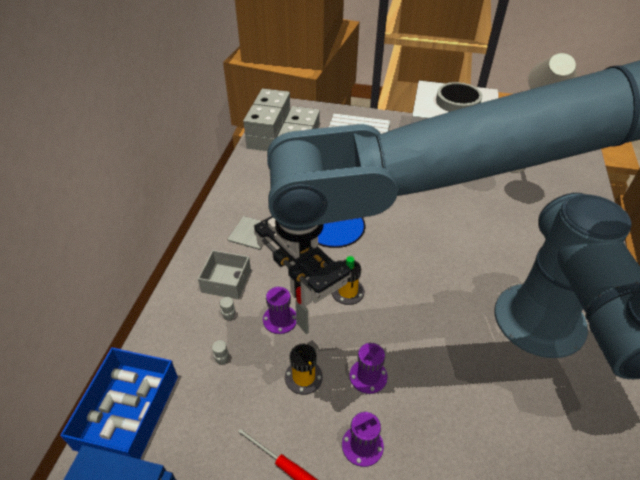

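The side view shows the gauge out and hanging in the gripper at (301,305), with the open cap left behind at (303,358). Next I carry it to about (0.37, -0.15), rolling as it goes.

```bash
python3 -m handwheel '{"grip":[0.01,0.01,0.01,0.01,0.01],"travel":[[-0.01,-0.035,0],[-0.02,-0.07,0],[-0.035,-0.107,0],[-0.05,-0.145,0],[-0.062,-0.18,0]],"roll":[-0.1,-0.2,-0.3,-0.4,-0.5]}'>/dev/null
python3 -m handwheel '{"grip":[0.01,0.01,0.01,0.01,0.01],"travel":[[-0.012,-0.035,0],[-0.025,-0.07,0],[-0.037,-0.107,0],[-0.05,-0.145,0],[-0.062,-0.18,0]],"roll":[-0.1,-0.2,-0.3,-0.38,-0.38]}'>/dev/null
python3 st.py
python3 -m handwheel '{"grip":[0.01,0.01,0.01,0.01,0.01],"travel":[[-0.012,-0.035,0],[-0.02,-0.07,-0.02],[-0.02,-0.07,-0.05],[-0.02,-0.07,-0.09],[-0.02,-0.07,-0.12]],"roll":[0,0,0,0,0]}'>/dev/null
python3 -m handwheel '{"grip":[0.01,0.01],"travel":[[0,0,0],[0,0,0]],"roll":[0,0]}'>/dev/null
python3 st.py
```

```text
yaw 3.1434599596025583 Mz 0.05012131757523092 q6 -2.0564693286621485 f [ 0.2091 -0.3145 -1.2179] open 0.01938594253501459 [ 0.3939 -0.0818  0.29  ] 8.1333
yaw 3.1407395502176065 Mz 0.0003114535029674352 q6 -2.236523250618294 f [-0.3305  0.6146 -0.8862] open 0.01960407494745167 [ 0.3717 -0.1513  0.1664] 8.7167
```

```bash
python3 -m handwheel '{"grip":[0.01,0.01,0.01,0.01],"travel":[[0,0,-0.035],[0,0,-0.065],[0,0,-0.070],[0,0,-0.070]],"roll":[0,0,0,0]}'>/dev/null
python3 st.py
python3 -m handwheel '{"grip":[0.01,0.01,0.01],"travel":[[0,0,-0.003],[0,0,-0.006],[0,0,-0.006]],"roll":[0,0,0]}' 10 >/dev/null
python3 st.py
```

```text
yaw 3.1412172556403544 Mz -0.04149903249538096 q6 -2.235736930462437 f [ 0.2562 -0.6322 -2.5913] open 0.019235738687387968 [ 0.3718 -0.1512  0.0969] 9.05
yaw 3.1414838912850325 Mz -0.0056618750500412075 q6 -2.2356499912730285 f [ 0.3432 -0.4474 -2.3719] open 0.01968568207184773 [ 0.3729 -0.1519  0.0926] 9.3
```

```bash
python3 -m handwheel '{"grip":[0.01,0.01],"travel":[[0,0,-0.003],[0,0,-0.004]],"roll":[0,0]}' 8 >/dev/null
python3 st.py
python3 -m handwheel '{"grip":[0.01,0.01],"travel":[[0,0,-0.003],[0,0,-0.003]],"roll":[0,0]}' 8 >/dev/null
python3 st.py
```

```text
yaw 3.1415127886432366 Mz -0.025781074330104674 q6 -2.2356067803107624 f [ 0.265  0.372 10.034] open 0.019802688896710947 [ 0.3747 -0.1533  0.0909] 9.4667
yaw 3.1411941283022142 Mz -0.021292843088130845 q6 -2.2356141413916655 f [0.1301 3.6606 8.4259] open 0.019987073664063174 [ 0.3769 -0.1545  0.0906] 9.6333
```

```bash
python3 -m handwheel '{"grip":[0.01,0.01,0.01,0.01,0.01],"travel":[[0.012,0,-0.001],[0.024,0,-0.003],[0.035,0,-0.007],[0.046,0,-0.011],[0.055,0,-0.016]],"roll":[0,0,0,0,0]}' 8 >/dev/null
python3 st.py
python3 - <<'E'
from h import *
c=snap("side");t=snap("top")
s=ctrl.get_state()["ee_pos"]
def px(c,X):
    p=c["mtx"]@(c["R"]@X+c["t"]);return p[:2]/p[2]
print(px(c,s),px(t,s))
u,v=px(c,s).astype(int)
save(c,"pics/side4.png",(u-50,v-40,u+50,v+35),8)
E
```

```text
yaw 3.141029069958368 Mz -0.08095655401990935 q6 -2.1558516180150518 f [1.1867 0.458  5.3323] open 0.01951999929171737 [ 0.4352 -0.1559  0.0771] 10.05
[372.59724743 224.87037554] [373.30567589 310.06364049]
```

View pics/side4.png

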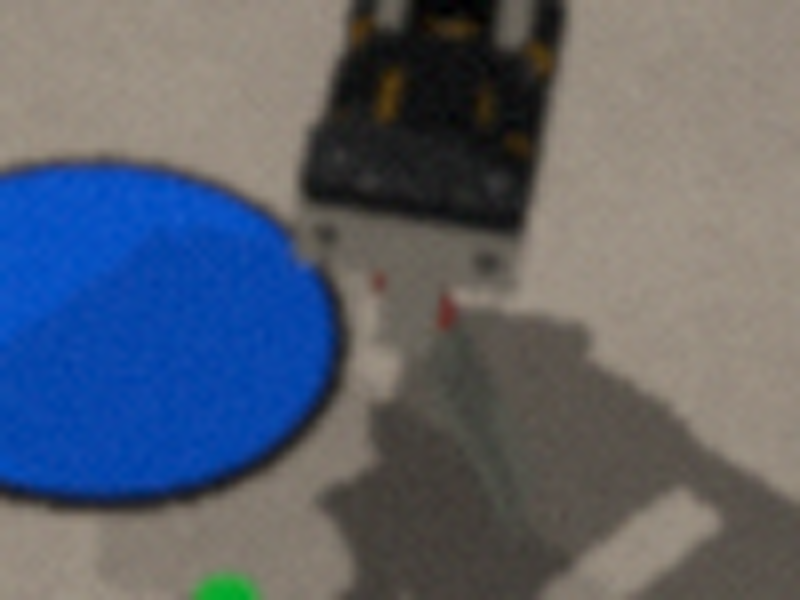

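It's working: the gauge leans about 30°, blade tip towards the robot (crop (515,520)), handle in the pads. I'll continue along the arc and then grip hard.

```bash
python3 -m handwheel '{"grip":[0.01,0.01,0.01,0.01,0.01],"travel":[[0.0125,0,-0.012],[0.0235,0,-0.023],[0.032,0,-0.033],[0.039,0,-0.045],[0.043,0,-0.053]],"roll":[0,0,0,0,0]}' 8 >/dev/null
python3 st.py
python3 -m handwheel '{"grip":[0.01,0.01,0.01,0.01],"travel":[[0,0,0],[0,0,0],[0,0,0],[0,0,0]],"roll":[0,0,0,0]}' 60 >/dev/null
python3 st.py
python3 -m handwheel '{"grip":[0.01,0.01,0.01,0.01,0.01],"travel":[[0,0,0.02],[0,0,0.05],[0,0,0.085],[0,0,0.12],[0,0,0.15]],"roll":[0,0,0,0,0]}' 60 >/dev/null
python3 st.py
python3 - <<'E'
from h import *
c=snap("side")
s=ctrl.get_state()["ee_pos"]
p=c["mtx"]@(c["R"]@s+c["t"]);u,v=(p[:2]/p[2]).astype(int);print(u,v)
save(c,"pics/side5.png",(u-50,v-40,u+50,v+35),8)
E
```

```text
yaw 3.141696180667888 Mz -0.025089996656230868 q6 -2.1054662144037883 f [ 1.9288  0.6149 -0.5816] open 0.01962642315537303 [ 0.4795 -0.1563  0.0239] 10.5667
yaw 3.141533524507573 Mz -0.04771367951446523 q6 -2.105556019618181 f [-0.1617 -0.0365 -0.6502] open 0.01893310385731463 [ 0.4791 -0.1563  0.0242] 10.9
yaw 3.1414705836997974 Mz 0.062494621040845674 q6 -2.1075601549558236 f [ 0.8331 -0.2064 -2.0648] open 0.018810175153225934 [ 0.479  -0.1563  0.1769] 11.3167
357 190
```

View pics/side5.png

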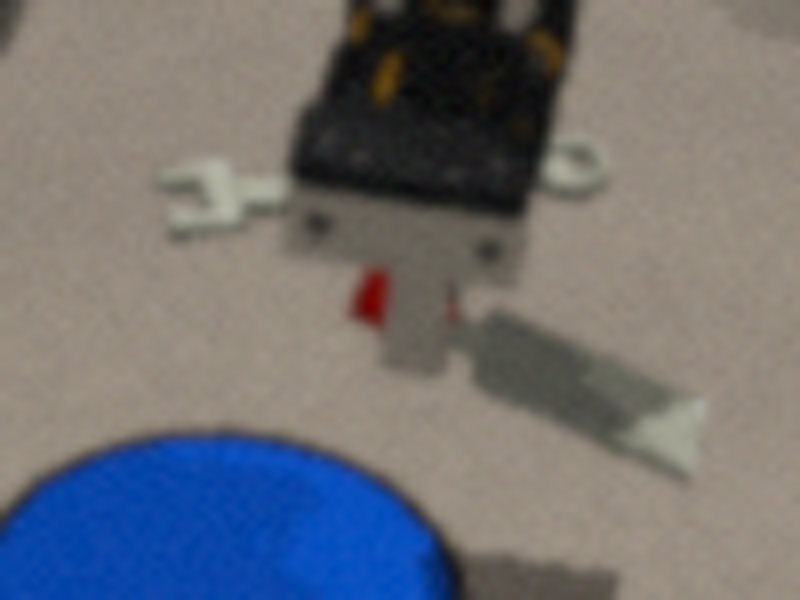

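The gauge is held leaned well over. The handle end shows at (365,295) in the crop and the blade tip at (690,440), nearer the robot and lower. I'll bring its middle over the mat and measure.

```bash
python3 -m handwheel '{"grip":[0.01,0.01,0.01,0.01,0.01],"travel":[[0.025,-0.01,0.015],[0.05,-0.02,0.03],[0.075,-0.03,0.045],[0.1,-0.042,0.06],[0.116,-0.051,0.07]],"roll":[0,0,0,0,0]}' 60 >/dev/null
python3 -m handwheel '{"grip":[0.01,0.01,0.01,0.01],"travel":[[0,0,0],[0,0,0],[0,0,0],[0,0,0]],"roll":[0,0,0,0]}' 60 >/dev/null
python3 st.py
python3 - <<'E'
from h import *
np.set_printoptions(precision=4,suppress=True)
c=snap("side")
s=ctrl.get_state()["ee_pos"]
p=c["mtx"]@(c["R"]@s+c["t"]);u,v=(p[:2]/p[2]).astype(int);print(u,v)
save(c,"pics/side6.png",(u-50,v-40,u+50,v+35),8)
# depth points near the gauge: world, in a box off the fingers
pts=[(uu,vv,pt(c,uu,vv)) for vv in range(v-40,v+40) for uu in range(u-50,u+55)]
P=np.array([x for _,_,x in pts if s[0]-.15<x[0]<s[0]-.02 and abs(x[1]-s[1])<.03 and .08<x[2]<s[2]+.04])
m=P.mean(0);w=np.linalg.svd(P-m)[2][0];w*=np.sign(w[2]);t=(P-m)@w
print(len(P),"mean",m,"axis",w,"lean",np.degrees(np.arccos(w[2])),"low end",m+w*t.min(),"hi",m+w*t.max())
E
```

```text
yaw 3.141782887254849 Mz -0.02661769497602772 q6 -2.0824433623036627 f [ 0.6548  0.9564 -2.312 ] open 0.019062220063623903 [ 0.5988 -0.2093  0.2537] 12.1167
316 149
302 mean [ 0.5437 -0.208   0.2478] axis [0.9233 0.0023 0.384 ] lean 67.41850159700641 low end [ 0.5081 -0.2081  0.233 ] hi [ 0.5796 -0.2079  0.2627]
```

View pics/side6.png

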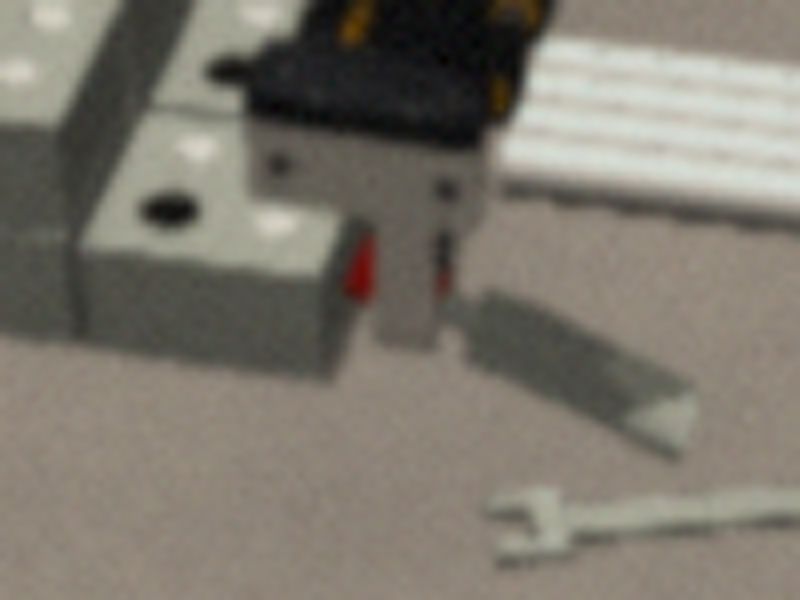

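The gauge leans 67°, its low end is at z of about 0.23 and its middle at about (0.557, -0.208). I'll nudge it 8 mm back, let it settle, and check the whole scene.

```bash
python3 -m handwheel '{"grip":[0.01,0.01,0.01,0.01,0.01],"travel":[[-0.004,0.001,0],[-0.008,0.001,0],[-0.008,0.001,0],[-0.008,0.001,0],[-0.008,0.001,0]],"roll":[0,0,0,0,0]}' 60 >/dev/null
python3 -m handwheel '{"grip":[0.01,0.01,0.01,0.01,0.01],"travel":[[0,0,0],[0,0,0],[0,0,0],[0,0,0],[0,0,0]],"roll":[0,0,0,0,0]}' 60 >/dev/null
python3 st.py
python3 - <<'E'
from h import *
c=snap("side");s=ctrl.get_state()["ee_pos"]
print(np.abs(ctrl.get_state()["joint_vel"]).max())
p=c["mtx"]@(c["R"]@s+c["t"]);u,v=(p[:2]/p[2]).astype(int)
P=np.array([x for x in (pt(c,uu,vv) for vv in range(v-40,v+40) for uu in range(u-50,u+55)) if s[0]-.15<x[0]<s[0]-.02 and abs(x[1]-s[1])<.03 and .08<x[2]<s[2]+.04])
m=P.mean(0);w=np.linalg.svd(P-m)[2][0];w*=np.sign(w[2]);t=(P-m)@w;lo=m+w*t.min()
print("lean",np.degrees(np.arccos(w[2])),"low",lo,"mid",lo+.059*w)
save(c,"pics/side7.png")
E
```

```text
yaw 3.1417409761378337 Mz 0.033116360649775335 q6 -2.0874823312420614 f [ 0.2557 -0.4766 -0.7244] open 0.01851103199081792 [ 0.5908 -0.2084  0.254 ] 13.0
0.0016608006107533648
lean 67.23871194007613 low [ 0.50050165 -0.20782385  0.23332036] mid [ 0.55488845 -0.2064025   0.25614703]
```

View pics/side7.png

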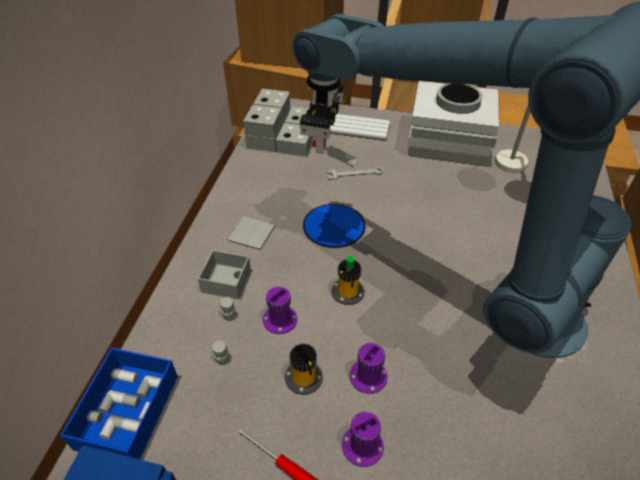

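The scene is unchanged apart from the gauge. The red cap is empty and open at (303,358), and the green gauge and the bystanders sit where they did. The gauge is steady, so I'm handing in.

```bash
python3 -c "
from plant import ctrl
print(ctrl.hand_in())"
```

```text
the job is handed in; nothing more can be done
None
```

I turned the red canister's cap counterclockwise to its stop, drew the red gauge out, and handed in at about 13 s of the 38 s allowed, with the gauge held over the blue mat. The cap turned about 1.19 rad by its yellow mark, and the torque jumped from 0.05 to about 0.38 N m at the stop. The cap stays open.

The moves can't tilt the tool, so I leaned the gauge by resting its tip on bare bench beside the mat and pivoting it in a light grip. I then gripped it at 60 N.

- **Lean:** about 67° from upright.
- **Height:** the lower end is about 0.23 m above the bench, with the handle end higher.
- **Position:** two estimates put the gauge's middle 4 mm short of and 6 mm past the mat centre in x, and within 1–2 mm in y. They disagree because the blade's end is hard to pin down in the depth image.
- **Steadiness:** the lean changed by 0.2° between the last two measurements, and the joints were almost still.
- **Rest of the bench:** in the last side view the green gauge, its cap and the other items look unmoved. I compared the pictures by eye and did not measure each item. I took no last top view.

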